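# Put the goldsmith's forming blocks back in their seats

## Robot

A 6-joint arm with a two-finger parallel gripper is mounted at the origin on the work surface. World frame = base frame: x ahead of the robot, y to its left, z up, the work surface at z = 0. Lengths are in mm, angles in rad, forces in N, time in s.
With the tool pointing down it reaches from about 325 to 925 mm from the base axis. Payload 3.1 kg.
Tool frame: the origin (TCP) lies at the very end of the fingers, on their centre line; the grasp point (between the pads) lies 19 mm behind it; z points along the fingers, y is the line along which they close (so a half turn about z gives the same grasp; the last joint's range is limited). The gripper opens to 85 mm and grips with 20 to 120 N. Pads are 22 mm wide; open, the fingers measure 114 mm over their backs; the gripper's body (76 mm by 85 mm) begins 54 mm behind the grasp point. The pads swing forward as they close: fully open they stand 13 mm farther back than shut.
Start: joints at [1.229, 0.217, 1.613, -0, 1.311, -0.112], TCP at [142.344, 608.586, 231.3] pointing down, gripper open.
Joint ranges: [-2.75, 2.75], [-0.78, 2.1], [0.31, 2.55], [-1.13, 4.27], [0.13, 2.63], [-2.58, 2.58]. Speed limits (rad/s): [2.79, 2.79, 3.14, 3.14, 3.14, 3.14].

## Interface

Orientations are given as a unit quaternion [x, y, z, w].
In Python, from plant import ctrl gives the robot as it stands. The module is installed in compiled form; this text tells all that it offers.
- The arm moves only by the tool carry_out, never from a script. Its argument "commands" is a list of rows, each a list of 7 numbers: the shift along the tool's x, y, z in m, then the turn, a rotation vector about the tool's x, y, z in degrees, then the closure, from 0 (fully open) to 1 (shut). A call has exactly 8 rows; each row is the pose to reach, as a shift and turn from the pose commanded when the call began, along the tool's axes at that moment; what a row does not reach only later rows make up. A row lasts 1/12 s, in which the tool goes at most 41.7 mm and 7.16 degrees, less where a joint would pass 70% of its speed; a pose out of reach is approached as far as the arm can. A call with a gripper value outside its range is refused whole. The fingers move at their own pace and stop on an object; "force" is the grip in N (left out, the last holds). Time passes only in rows, so rows that repeat a pose let the fingers close, or fill a call up. It gives the time, the measured TCP pose, the force, the opening and the grip force at its end, in the units of the state.
- ctrl.sense(): the state, without advancing time (a new reading comes with each control period).
- ctrl.get_image(name): name is "scene" or "top" or "wrist"; returns a dict with "color" (420x560x3 uint8, red, green, blue), "camera_matrix" (3x3 intrinsics, pixels), "R" (3x3) and "t" (3): a world point X has camera coordinates R X + t. Camera axes: x right, y down, z forward; pixel columns grow to the right and rows downward; lengths in mm; the calibration is good to about 2 mm. A picture is of the moment at which its call begins. There is no depth.
- ctrl.finish_job(): hands the job in; it is judged then, once.
Trained networks look in a picture, given as the dict that the camera call returned (one of the last four; its "shot" number tells which), for a name from the list of things; names that differ only in an ending like _2 or _b are one class to them, and where a whole thing is asked for, a point or a joint stands for the part that bears it (a point fixed in the world has none). Each returns a list of dicts, best first, with "p" (0 to 1); they miss things now and then, are a little off and sometimes report something else, mostly with a low value. They report only what shows in the picture. A call takes as long as a camera call. They do not tell look-alikes from the thing itself.
- ctrl.recognise(picture, query): "position" ([column, row] in pixels, amid what is visible of it).
- ctrl.trace(picture, query): "mask" (420x560 bool, what is visible of it) and "position" ([column, row] in pixels, amid what is visible of it).
The state is a dict: "t": time; "qpos": joint angles; "qd": joint speeds; "joint_torque": joint torques, N m; "tool_pos": TCP position; "orientation": TCP orientation; "ft_force": force on the tool from outside, world axes, zero at the start; "wrist_torque": the same for the moment, N m; "width": opening from 0.0 (shut) to 1.0 (fully open); "grip_force": force on a finger pad.
Only numpy, scipy, OpenCV 4.12 (cv2) and the standard library are available. Lean on these libraries where they do the work, as an engineer would, in place of code of your own. Each camera call takes 0.05 s, during which the arm holds its last target. There are 200 camera calls.

## Task

Clear up the goldsmith's bench: put each of the four steel forming blocks, top side up, into the cork-lined wooden seat of its own shape and size (large round, square, long, small round), so that all four lie flat on the cork inside the rims. Do not knock over the little glass bottle.

Things in the scene. Friction and masses are not known exactly. Their poses are not given: they have to be found in the camera images.
- round_block: large round bench block: bare steel disc, 60 mm diameter, 26 mm high, plain top; weight about 0.5 kg. Origin: centre of its underside, z up. Loose on the bench.
- square_block: square doming block: bare steel, 42 x 42 mm, 34 mm high, four dark round dimples on top; about 0.45 kg. Origin: centre of its underside, x and y along its sides, z up. Loose.
- long_block: long grooved block: bare steel bar, 84 mm (its x axis) x 30 mm (its y axis), 28 mm high, dark grooves across the top; about 0.5 kg. Origin: centre of its underside, z up. Loose.
- small_block: small round block: bare steel cylinder, 34 mm diameter, 36 mm high, one dark round dimple on top; about 0.25 kg. Origin: centre of its underside, z up. Loose.
- round_seat: large round seat: dark wooden dish with a cork floor, well 76 mm across, 88 mm outside; for the large round block (8 mm play all round). Origin: centre of its underside, on the bench, z up; cork floor 5 mm above the origin, top of the 6 mm thick rim 10 mm above it. Fixed to the bench.
- square_seat: square seat: dark wooden tray with a cork floor, well 58 x 58 mm, 70 x 70 mm outside, sides along its x and y; for the square block (8 mm play all round). Origin: centre of its underside, on the bench, z up; cork floor 5 mm above the origin, top of the 6 mm thick rim 10 mm above it. Fixed to the bench.
- long_seat: long seat: dark wooden tray with a cork floor, well 100 mm (its x axis) x 46 mm (its y axis), 112 x 58 mm outside; for the long block, lengthways along the seat (8 mm play all round). Origin: centre of its underside, on the bench, z up; cork floor 5 mm above the origin, top of the 6 mm thick rim 10 mm above it. Fixed to the bench.
- small_seat: small round seat: dark wooden dish with a cork floor, well 50 mm across, 62 mm outside; for the small round block (8 mm play all round). Origin: centre of its underside, on the bench, z up; cork floor 5 mm above the origin, top of the 6 mm thick rim 10 mm above it. Fixed to the bench.
- flux_bottle: small amber glass bottle with a black cap, 36 mm diameter, 62 mm high, standing loose; it must stay upright. Origin: centre of its underside, z up. It is the tallest thing among the blocks and seats; the other small goldsmith's items lying between and around them (a brass weight, a finger ring, a bit of charcoal, tweezers, bangle, hammer, screwdriver, pitch bowl) are lower.
There are look-alikes about, which are no part of the job. What is shaped like the small_block but pink or yellow is not meant.

How it is judged (in metres and radians):
At the end, for the whole second after the job is handed in: Each block is in its own seat, within 12.5 mm of the seat's centre (anywhere flat inside the well), its underside on the cork floor (less than 3 mm above it), upright within 0.06 rad, released and at rest; the glass bottle stands upright (within 0.2 rad) (horizontal distance between round_block and round_seat below 0.0125 m and z of round_block in the frame of round_seat between 0.002 and 0.008 m and angle between each of round_block, square_block, long_block, small_block's own z axis and vertical below 0.06 rad and linear speed of each of round_block, square_block, long_block, small_block below 0.02 m/s and horizontal distance between square_block and square_seat below 0.0125 m and z of square_block in the frame of square_seat between 0.002 and 0.008 m and horizontal distance between long_block and long_seat below 0.0125 m and z of long_block in the frame of long_seat between 0.002 and 0.008 m and horizontal distance between small_block and small_seat below 0.0125 m and z of small_block in the frame of small_seat between 0.002 and 0.008 m and angle between flux_bottle's own z axis and vertical below 0.2 rad); the robot touches nothing.
It fails at once if the glass bottle is knocked over (tilted by more than 0.5 rad) (angle between flux_bottle's own z axis and vertical above 0.5 rad).
It also fails if it takes over 104 s, if anything falls off the work surface, if the arm or the gripper's body presses on something with over 40 N, if the wrist force passes 120 N, or if a joint passes its speed limit or range.

## Working session

There is one attempt and no reset: what is moved stays moved. The work goes in short steps, Python scripts to look and compute and a tool call to move; the robot and the scene stay as the last step left them, time stands still between calls to the robot, and variables do not carry over. Pictures are saved under pics/ and viewed, at most 14 in all, crops included, and the job is handed in when it is done.

Besides the shell and the picture viewer there is one more tool, called after "Call:" by a JSON object that holds its "fn" and its "kwargs", one argument or row to a line. carry_out: Moves the arm, as the interface text tells. Its arguments: {"type":"object","properties":{"commands":{"type":"array"},"force":{"type":"number"}},"required":["commands"]}

```bash
mkdir -p pics
cat > h.py <<'E'
import numpy as np, cv2
from plant import ctrl
def shot(cam,fn=None):
    im=ctrl.get_image(cam)
    if fn: cv2.imwrite('pics/'+fn,cv2.cvtColor(im['color'],cv2.COLOR_RGB2BGR))
    return im
def w(im,px,z):
    K,R,t=im['camera_matrix'],np.array(im['R']),np.array(im['t']).ravel()
    d=R.T@np.linalg.solve(K,[px[0],px[1],1.]); c=-R.T@t
    return (c+d*(z-c[2])/d[2])
E
python3 - <<'E'
from h import *
s=ctrl.sense(); print(s['t'],s['tool_pos'],s['orientation'],s['width'])
N=dict(round_block=26,square_block=34,long_block=28,small_block=36,round_seat=10,square_seat=10,long_seat=10,small_seat=10,flux_bottle=62)
for cam in('top','scene'):
    im=shot(cam,cam+'0.png')
    print(cam, -np.array(im['R']).T@np.array(im['t']).ravel())
    for n,z in N.items():
        r=ctrl.recognise(im,n)[:4]
        print(n,[(np.round(q['position']).tolist(),round(q['p'],2),np.round(w(im,q['position'],z)[:2]).tolist()) for q in r])
E
```

```text
0.0 [142.03409131 607.8065109  229.95972532] [ 1.14637030e-01  9.93406725e-01 -1.16389611e-03 -2.75425995e-04] 1.0018349378937281
top [ 208.18706002    2.09083371 1349.11496317]
round_block [([261.0, 220.0], 0.64, [465.0, 70.0])]
square_block [([286.0, 149.0], 0.8, [666.0, 13.0])]
long_block [([401.0, 265.0], 0.63, [368.0, -306.0])]
small_block [([326.0, 225.0], 0.65, [460.0, -103.0]), ([297.0, 241.0], 0.54, [412.0, -31.0]), ([312.0, 190.0], 0.53, [552.0, -64.0]), ([323.0, 258.0], 0.43, [373.0, -100.0])]
round_seat [([172.0, 248.0], 0.87, [376.0, 304.0])]
square_seat [([430.0, 216.0], 0.57, [507.0, -388.0])]
long_seat [([368.0, 176.0], 0.9, [611.0, -216.0])]
small_seat [([138.0, 191.0], 0.57, [528.0, 414.0])]
flux_bottle [([226.0, 165.0], 0.52, [603.0, 172.0])]
scene [1052.68366977 -340.32336224  931.81878058]
round_block [([289.0, 181.0], 0.72, [482.0, 77.0])]
square_block [([322.0, 260.0], 0.65, [692.0, 12.0])]
long_block [([115.0, 228.0], 0.78, [378.0, -305.0]), ([334.0, 120.0], 0.38, [388.0, 281.0]), ([287.0, 182.0], 0.36, [483.0, 72.0])]
small_block [([183.0, 228.0], 0.86, [464.0, -185.0]), ([221.0, 215.0], 0.85, [482.0, -101.0]), ([201.0, 192.0], 0.73, [403.0, -108.0]), ([256.0, 238.0], 0.71, [572.0, -70.0])]
round_seat [([337.0, 119.0], 0.88, [374.0, 301.0])]
square_seat [([214.0, 299.0], 0.74, [631.0, -208.0]), ([103.0, 303.0], 0.58, [516.0, -395.0])]
long_seat [([216.0, 297.0], 0.88, [630.0, -204.0]), ([321.0, 260.0], 0.3, [680.0, 21.0])]
small_seat [([411.0, 140.0], 0.9, [535.0, 410.0]), ([289.0, 185.0], 0.58, [481.0, 79.0])]
flux_bottle [([365.0, 198.0], 0.87, [632.0, 170.0])]
```

View pics/top0.png

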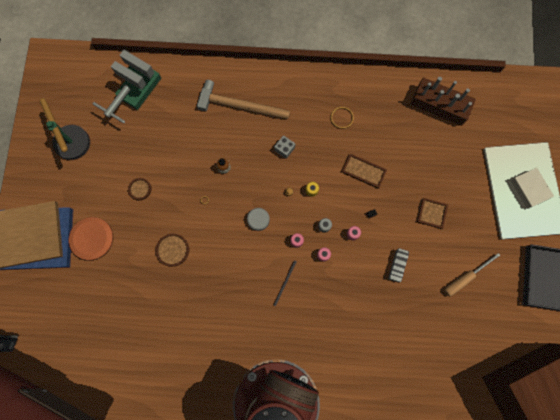

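View pics/scene0.png

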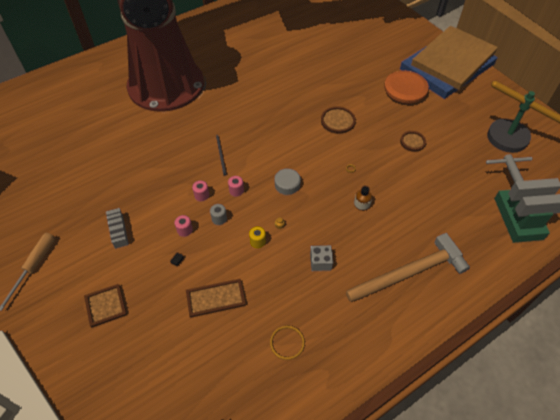

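The pictures show grey steel at top (326,225) / scene (218,215). The pink ones are at top (297,240), (323,255) and (355,233), and the yellow one is at (313,188). The bare-steel grey one fits small_block; I'll confirm it in a crop while fitting the poses from the masks.

```bash
cat >> h.py <<'E'
from scipy.optimize import minimize
G=dict(round_block=(60,0,26),square_block=(42,42,34),long_block=(84,30,28),small_block=(34,0,36),
 round_seat=(88,0,10),square_seat=(70,70,10),long_seat=(112,58,10),small_seat=(62,0,10),flux_bottle=(36,0,62))
def pts(n,x,y,a,z0=0):
    l,b,h=G[n]
    if b: P=np.array([[l,b],[l,-b],[-l,-b],[-l,b]])/2.
    else: th=np.linspace(0,6.283,40); P=np.c_[np.cos(th),np.sin(th)]*l/2
    c,s=np.cos(a),np.sin(a); P=P@np.array([[c,s],[-s,c]])+[x,y]
    return np.vstack([np.c_[P,np.full(len(P),z0)],np.c_[P,np.full(len(P),z0+h)]])
def proj(im,P):
    q=(np.array(im['R'])@P.T).T+np.array(im['t']).ravel(); q=q@np.array(im['camera_matrix']).T
    return q[:,:2]/q[:,2:]
S=8
def fit(n,views,x0,z0=0,angles=None):
    # views: [(im,mask)], match silhouettes by supersampled IoU in a crop
    V=[]
    for im,m in views:
        r=np.argwhere(m); (a,b),(c,d)=r.min(0)-8,r.max(0)+9
        a,b=max(a,0),max(b,0)
        V.append((im,(b,a),cv2.resize(m[a:c,b:d].astype(np.uint8),None,fx=S,fy=S,interpolation=cv2.INTER_NEAREST)))
    def cost(v):
        e=0
        for im,o,m in V:
            q=(proj(im,pts(n,v[0],v[1],v[2]/20,z0))-o+.5)*S
            h=cv2.convexHull(q.astype(np.float32)); k=np.zeros_like(m); cv2.fillConvexPoly(k,h.round().astype(np.int32),1)
            e+=1-(k&m).sum()/(k|m).sum()
        return e/len(V)
    best=None
    for a in (angles if angles is not None else (np.arange(0,np.pi,.3) if G[n][1] else [0])):
        r=minimize(cost,[*x0,a*20],method='Nelder-Mead',options=dict(initial_simplex=np.array([[x0[0],x0[1],a*20],[x0[0]+9,x0[1],a*20],[x0[0],x0[1]+9,a*20],[x0[0],x0[1],a*20+4]]),xatol=.1,fatol=1e-4))
        if best is None or r.fun<best.fun: best=r
    x,y,a=best.x; return round(x,1),round(y,1),round((a/20)%np.pi,3),round(best.fun,3)
E
python3 - <<'E'
from h import *
X=dict(round_block=(470,72),square_block=(675,12),long_block=(371,-306),small_block=(470,-102),round_seat=(375,303),square_seat=(510,-391),long_seat=(618,-212),small_seat=(530,412),flux_bottle=(610,170))
T,C=shot('top'),shot('scene')
c=cv2.cvtColor(C['color'],cv2.COLOR_RGB2BGR)[150:280,150:340]; t=cv2.cvtColor(T['color'],cv2.COLOR_RGB2BGR)[170:280,270:430]
cv2.imwrite('pics/crop.png',np.hstack([cv2.resize(c,(400,300),interpolation=2),cv2.resize(t,(400,300),interpolation=2)]))
for n,x in X.items():
    V=[];out=[]
    for im in (T,C):
        p0=proj(im,np.array([[*x,G[n][2]/2]]))[0]
        r=[q for q in ctrl.trace(im,n) if np.hypot(*(np.array(q['position'])-p0))<14]
        if r: V.append((im,r[0]['mask'])); out.append(fit(n,V[-1:],x))
        else: out.append(None)
    print(n,'both',fit(n,V,x) if V else None,'each',out)
E
```

```text
round_block both (np.float64(470.5), np.float64(79.5), np.float64(0.015), np.float64(0.095)) each [(np.float64(469.1), np.float64(77.3), np.float64(3.128), np.float64(0.089)), (np.float64(470.7), np.float64(80.7), np.float64(0.081), np.float64(0.043))]
square_block both (np.float64(677.7), np.float64(20.2), np.float64(0.976), np.float64(0.134)) each [(np.float64(676.9), np.float64(19.7), np.float64(1.181), np.float64(0.192)), (np.float64(678.2), np.float64(20.8), np.float64(2.545), np.float64(0.069))]
long_block both (np.float64(367.8), np.float64(-300.9), np.float64(2.881), np.float64(0.09)) each [(np.float64(368.1), np.float64(-302.2), np.float64(2.887), np.float64(0.056)), (np.float64(368.1), np.float64(-299.5), np.float64(2.874), np.float64(0.068))]
small_block both (np.float64(463.1), np.float64(-102.3), np.float64(0.27), np.float64(0.11)) each [(np.float64(463.2), np.float64(-103.2), np.float64(0.292), np.float64(0.06)), (np.float64(462.8), np.float64(-100.1), np.float64(0.052), np.float64(0.077))]
round_seat both (np.float64(373.0), np.float64(304.8), np.float64(0.169), np.flo
[... 426 characters left out ...]
053))]
long_seat both (np.float64(626.9), np.float64(-205.4), np.float64(1.193), np.float64(0.05)) each [(np.float64(627.1), np.float64(-207.0), np.float64(1.195), np.float64(0.043)), (np.float64(626.8), np.float64(-204.3), np.float64(1.194), np.float64(0.033))]
small_seat both (np.float64(536.5), np.float64(413.3), np.float64(0.013), np.float64(0.049)) each [(np.float64(536.5), np.float64(413.3), np.float64(0.013), np.float64(0.049)), None]
flux_bottle both (np.float64(613.6), np.float64(185.2), np.float64(3.136), np.float64(0.31)) each [(np.float64(604.2), np.float64(181.0), np.float64(0.147), np.float64(0.282)), (np.float64(618.5), np.float64(180.9), np.float64(2.805), np.float64(0.311))]
```

View pics/crop.png

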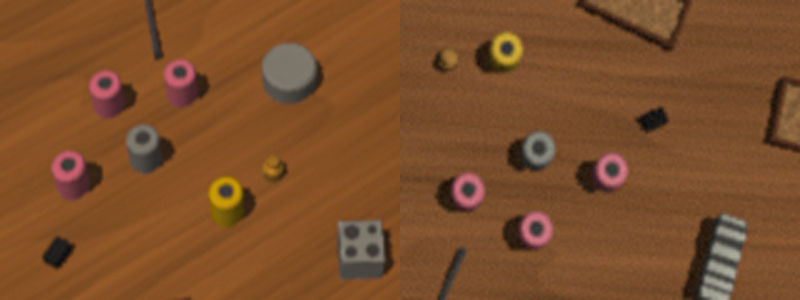

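The grey cylinder (left crop at about (145,148), right crop at (538,150)) is bare steel, so it is the small_block; its neighbours are pink or yellow. I'll start with the round block.

```bash
cat > go.py <<'E'
import sys
from plant import ctrl
import numpy as np
from scipy.spatial.transform import Rotation as Ro
def go(x,y,z,phi):
    s=ctrl.sense(); p=np.array(s['tool_pos']); R=Ro.from_quat(s['orientation'])
    M=R.as_matrix(); f=np.arctan2(M[1,1],M[0,1]); q=s['qpos']
    # pick the half turn that keeps joint 6 (= q1 - phi) in range at the target
    q1=np.arctan2(y,x)-np.arcsin(70/np.hypot(x,y))
    c=[phi+k*np.pi for k in range(-4,5)]; cur=q[0]-q[5]
    c=[a for a in c if abs(q1-a)<2.45]; a=min(c,key=lambda a:abs(a-cur))
    Y=np.array([np.cos(a),np.sin(a),0]); Z=np.array([0,0,-1.]); T=np.c_[np.cross(Y,Z),Y,Z]
    rv=np.degrees(Ro.from_matrix(M.T@T).as_rotvec()); d=M.T@(np.array([x,y,z])-p)
    print('t',round(s['t'],2),'at',np.round(p,1),'phi',round(cur,3),'q6',round(q[5],2),'w',round(s['width'],3),'grip',round(s['grip_force'],1),'F',np.round(s['ft_force'],1))
    print('-> shift m',np.round(d/1000,4),'rot deg',np.round(rv,2),'phi',round(a,2),'q6',round(q1-a,2))
if __name__=='__main__': go(*map(float,sys.argv[1:]))
E
python3 go.py 470 79 120 1.34
```

```text
t 2.0 at [142.3 608.6 231.3] phi 1.341 q6 -0.11 w 1.001 grip 0.0 F [-0.3 -0.7 -0.1]
-> shift m [-0.4397 -0.441   0.1113] rot deg [-0.   -0.    0.06] phi 1.34 q6 -1.32
```

Call:
{"fn": "carry_out", "kwargs": {
  "commands": [
    [-0.44, -0.441, 0.05, 0, 0, 0, 0],
    [-0.44, -0.441, 0.05, 0, 0, 0, 0],
    [-0.44, -0.441, 0.05, 0, 0, 0, 0],
    [-0.44, -0.441, 0.05, 0, 0, 0, 0],
    [-0.44, -0.441, 0.05, 0, 0, 0, 0],
    [-0.44, -0.441, 0.05, 0, 0, 0, 0],
    [-0.44, -0.441, 0.05, 0, 0, 0, 0],
    [-0.44, -0.441, 0.05, 0, 0, 0, 0]
  ],
  "force": 60
}}

```text
t: 2.67
tool_pos: [317.9, 324.5, 204.8]
orientation: [0.114, 0.993, 0.0, 0.0]
ft_force: [1.8, 0.2, 0.6]
width: 1.001
grip_force: 0.0
```

```bash
python3 go.py 470 79 120 1.34
```

```text
t 2.67 at [317.9 324.5 204.8] phi 1.342 q6 -0.7 w 1.001 grip 0.0 F [1.8 0.2 0.6]
-> shift m [-0.2038 -0.2046  0.0848] rot deg [0.05 0.05 0.09] phi 1.34 q6 -1.32
```

Call:
{"fn": "carry_out", "kwargs": {
  "commands": [
    [-0.2, -0.2, 0.08, 0, 0, 0, 0],
    [-0.2, -0.2, 0.08, 0, 0, 0, 0],
    [-0.2, -0.2, 0.08, 0, 0, 0, 0],
    [-0.2, -0.2, 0.08, 0, 0, 0, 0],
    [-0.2, -0.2, 0.08, 0, 0, 0, 0],
    [-0.2, -0.2, 0.08, 0, 0, 0, 0],
    [-0.2, -0.2, 0.08, 0, 0, 0, 0],
    [-0.2, -0.2, 0.08, 0, 0, 0, 0]
  ]
}}

```text
t: 3.33
tool_pos: [468.8, 80.5, 123.5]
orientation: [0.118, 0.993, -0.001, 0.0]
ft_force: [-0.2, 0.6, -0.4]
width: 0.997
grip_force: 0.0
```

```bash
python3 - <<'E'
from h import *
im=shot('wrist','w1.png')
r=[q for q in ctrl.trace(im,'round_block')]
for q in r[:2]: print(q['p'],q['position'],fit('round_block',[(im,q['mask'])],(470,79)))
E
python3 go.py 470 79 5 1.34
```

```text
0.72 [282.8, 209.2] (np.float64(470.4), np.float64(78.9), np.float64(0.134), np.float64(0.035))
t 3.43 at [466.8  84.4 124.2] phi 1.337 q6 -1.31 w 0.999 grip 0.0 F [ 0.6 -0.1 -1.3]
-> shift m [-0.0046 -0.0045  0.1192] rot deg [-0.   -0.08 -0.17] phi 1.34 q6 -1.32
```

View pics/w1.png

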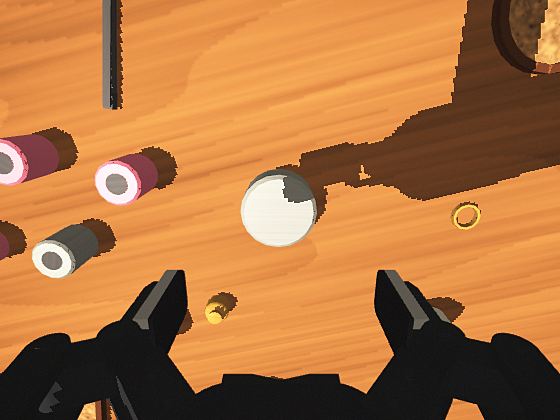

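The wrist view shows the disc at (280,210), which agrees with the fit. Next I descend to just above it, trimming as I go.

Call:
{"fn": "carry_out", "kwargs": {
  "commands": [
    [-0.0045, -0.0045, 0.02, 0, 0, 0, 0],
    [-0.0045, -0.0045, 0.04, 0, 0, 0, 0],
    [-0.0045, -0.0045, 0.06, 0, 0, 0, 0],
    [-0.0045, -0.0045, 0.08, 0, 0, 0, 0],
    [-0.0045, -0.0045, 0.08, 0, 0, 0, 0],
    [-0.0045, -0.0045, 0.08, 0, 0, 0, 0],
    [-0.0045, -0.0045, 0.08, 0, 0, 0, 0],
    [-0.0045, -0.0045, 0.08, 0, 0, 0, 0]
  ]
}}

```text
t: 4.1
tool_pos: [471.2, 81.1, 46.4]
orientation: [0.114, 0.993, 0.0, 0.002]
ft_force: [-0.3, 0.3, 0.7]
width: 1.0
grip_force: 0.0
```

```bash
python3 go.py 470 79 5 1.34
```

```text
t 4.1 at [471.2  81.1  46.4] phi 1.342 q6 -1.32 w 1.0 grip 0.0 F [-0.3  0.3  0.7]
-> shift m [ 0.0009 -0.0023  0.0414] rot deg [0.05 0.18 0.11] phi 1.34 q6 -1.32
```

Noise is about 1–2 mm, which is acceptable. Descend and close.

Call:
{"fn": "carry_out", "kwargs": {
  "commands": [
    [0.001, -0.002, 0.02, 0, 0, 0, 0],
    [0.001, -0.002, 0.041, 0, 0, 0, 0],
    [0.001, -0.002, 0.041, 0, 0, 0, 0],
    [0.001, -0.002, 0.041, 0, 0, 0, 1],
    [0.001, -0.002, 0.041, 0, 0, 0, 1],
    [0.001, -0.002, 0.041, 0, 0, 0, 1],
    [0.001, -0.002, 0.041, 0, 0, 0, 1],
    [0.001, -0.002, 0.041, 0, 0, 0, 1]
  ]
}}

```text
t: 4.77
tool_pos: [469.9, 78.6, 5.9]
orientation: [0.114, 0.993, -0.0, 0.001]
ft_force: [-2.2, -0.7, 5.4]
width: 0.675
grip_force: 63.4
```

```bash
python3 go.py 373 304 130 1.34
```

```text
t 4.77 at [469.9  78.6   5.9] phi 1.341 q6 -1.32 w 0.675 grip 63.4 F [-2.2 -0.7  5.4]
-> shift m [ 0.1453  0.1975 -0.1244] rot deg [0.01 0.14 0.09] phi 1.34 q6 -0.8
```

Call:
{"fn": "carry_out", "kwargs": {
  "commands": [
    [0, 0, -0.04, 0, 0, 0, 1],
    [0, 0, -0.08, 0, 0, 0, 1],
    [0.03, 0.04, -0.08, 0, 0, 0, 1],
    [0.053, 0.073, -0.08, 0, 0, 0, 1],
    [0.076, 0.104, -0.08, 0, 0, 0, 1],
    [0.1, 0.136, -0.08, 0, 0, 0, 1],
    [0.123, 0.168, -0.08, 0, 0, 0, 1],
    [0.145, 0.1975, -0.08, 0, 0, 0, 1]
  ]
}}

```text
t: 5.43
tool_pos: [370.5, 305.8, 84.2]
orientation: [0.115, 0.993, 0.0, 0.0]
ft_force: [1.5, 0.6, -5.0]
width: 0.669
grip_force: 69.0
```

```bash
python3 - <<'E'
from h import *
im=shot('wrist','w2.png')
for q in ctrl.trace(im,'round_seat')[:2]: print(q['p'],q['position'],q['mask'].sum(),fit('round_seat',[(im,q['mask'])],(373,304)))
im=shot('top')
for q in ctrl.recognise(im,'round_block')[:2]: print(q['p'],q['position'],w(im,q['position'],80))
E
python3 go.py 373 304 11 1.34
```

```text
0.55 [276.2, 203.4] 6074 (np.float64(374.6), np.float64(303.5), np.float64(0.049), np.float64(0.394))
t 5.63 at [371.2 304.6  83.8] phi 1.344 q6 -0.8 w 0.672 grip 69.0 F [ 0.4  0.4 -5.2]
-> shift m [-0.0019 -0.0002  0.0728] rot deg [-0.04  0.01  0.26] phi 1.34 q6 -0.8
```

View pics/w2.png

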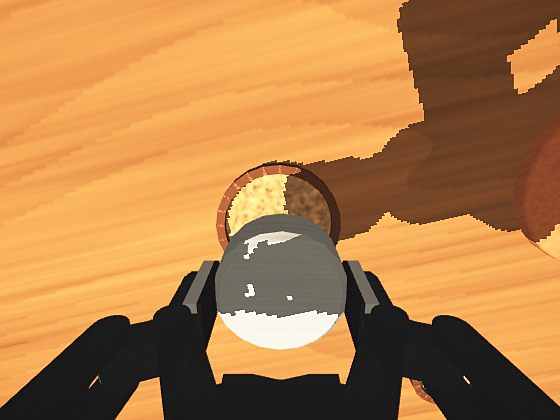

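The disc is held squarely with the seat behind it at (278,215). Now lower and release.

Call:
{"fn": "carry_out", "kwargs": {
  "commands": [
    [-0.002, 0, 0.02, 0, 0, 0, 1],
    [-0.002, 0, 0.04, 0, 0, 0, 1],
    [-0.002, 0, 0.057, 0, 0, 0, 1],
    [-0.002, 0, 0.067, 0, 0, 0, 1],
    [-0.002, 0, 0.072, 0, 0, 0, 1],
    [-0.002, 0, 0.072, 0, 0, 0, 1],
    [-0.002, 0, 0.072, 0, 0, 0, 1],
    [-0.002, 0, 0.072, 0, 0, 0, 0.0]
  ]
}}

```text
t: 6.3
tool_pos: [375.7, 303.9, 12.8]
orientation: [0.115, 0.993, 0.001, 0.001]
ft_force: [-0.3, -1.1, 0.5]
width: 0.794
grip_force: 0.0
```

Call:
{"fn": "carry_out", "kwargs": {
  "commands": [
    [0, 0, 0, 0, 0, 0, 0],
    [0, 0, 0, 0, 0, 0, 0],
    [0, 0, 0, 0, 0, 0, 0],
    [0, 0, -0.04, 0, 0, 0, 0],
    [0, 0, -0.08, 0, 0, 0, 0],
    [0, 0, -0.12, 0, 0, 0, 0],
    [0, 0, -0.16, 0, 0, 0, 0],
    [0, 0, -0.16, 0, 0, 0, 0]
  ]
}}

```text
t: 6.97
tool_pos: [380.0, 307.3, 181.8]
orientation: [0.114, 0.993, 0.006, 0.008]
ft_force: [1.9, 1.3, 1.0]
width: 0.999
grip_force: 0.0
```

```bash
python3 - <<'E'
from h import *
im=shot('wrist','w3.png')
for q in ctrl.trace(im,'round_block')[:1]: print(q['p'],q['position'],fit('round_block',[(im,q['mask'])],(373,304),z0=5))
for q in ctrl.trace(im,'round_seat')[:1]: print(q['p'],q['position'],fit('round_seat',[(im,q['mask'])],(373,304)))
E
python3 go.py 463 -102 150 1.73
```

```text
0.85 [276.6, 183.3] (np.float64(376.5), np.float64(303.8), np.float64(0.094), np.float64(0.048))
0.74 [268.3, 154.6] (np.float64(375.0), np.float64(303.7), np.float64(0.227), np.float64(0.544))
t 7.12 at [374.4 303.8 172.4] phi 1.341 q6 -0.81 w 1.0 grip 0.0 F [-1.   0.4 -0. ]
-> shift m [-0.1786 -0.3751  0.0222] rot deg [  0.06   0.1  -22.28] phi 1.73 q6 -2.1
```

Call:
{"fn": "carry_out", "kwargs": {
  "commands": [
    [-0.179, -0.375, 0.022, 0, 0, 29, 0],
    [-0.179, -0.375, 0.022, 0, 0, 29, 0],
    [-0.179, -0.375, 0.022, 0, 0, 29, 0],
    [-0.179, -0.375, 0.022, 0, 0, 29, 0],
    [-0.179, -0.375, 0.022, 0, 0, 29, 0],
    [-0.179, -0.375, 0.022, 0, 0, 29, 0],
    [-0.179, -0.375, 0.022, 0, 0, 29, 0],
    [-0.179, -0.375, 0.022, 0, 0, 29, 0]
  ]
}}

```text
t: 7.78
tool_pos: [443.4, -23.2, 151.5]
orientation: [0.36, 0.933, -0.0, -0.002]
ft_force: [-0.2, 0.6, 0.2]
width: 1.002
grip_force: 0.0
```

```bash
python3 go.py 463 -102 130 0.83
```

```text
t 7.78 at [443.4 -23.2 151.5] phi 0.835 q6 -1.05 w 1.002 grip 0.0 F [-0.2  0.6  0.2]
-> shift m [-0.0675 -0.0452  0.0213] rot deg [-0.12 -0.22  0.27] phi 0.83 q6 -1.2
```

Call:
{"fn": "carry_out", "kwargs": {
  "commands": [
    [-0.033, -0.022, 0.01, 0, 0, 0, 0],
    [-0.067, -0.045, 0.021, 0, 0, 0, 0],
    [-0.067, -0.045, 0.021, 0, 0, 0, 0],
    [-0.067, -0.045, 0.021, 0, 0, 0, 0],
    [-0.067, -0.045, 0.021, 0, 0, 0, 0],
    [-0.067, -0.045, 0.021, 0, 0, 0, 0],
    [-0.067, -0.045, 0.021, 0, 0, 0, 0],
    [-0.067, -0.045, 0.021, 0, 0, 0, 0]
  ]
}}

```text
t: 8.45
tool_pos: [464.6, -98.6, 133.1]
orientation: [0.359, 0.933, 0.0, 0.0]
ft_force: [-0.1, -0.2, 0.6]
width: 1.003
grip_force: 0.0
```

```bash
python3 - <<'E'
from h import *
im=shot('wrist','w4.png')
for q in ctrl.trace(im,'small_block')[:5]:
    m=q['mask']; print(round(q['p'],2),q['position'],im['color'][m].mean(0).round(),fit('small_block',[(im,m)],w(im,q['position'],20)[:2]))
E
python3 go.py 463 -102 9 0.83
```

```text
0.91 [308.3, 102.8] [162. 105. 112.] (np.float64(418.7), np.float64(-29.4), np.float64(3.057), np.float64(0.038))
0.75 [206.5, 132.2] [215. 179. 184.] (np.float64(385.5), np.float64(-102.1), np.float64(0.071), np.float64(0.072))
0.72 [324.3, 366.9] [167. 119.  69.] (np.float64(627.7), np.float64(-163.0), np.float64(2.944), np.float64(0.574))
0.63 [383.8, 256.0] [194. 172.  53.] (np.float64(562.1), np.float64(-62.9), np.float64(3.134), np.float64(0.208))
0.56 [278.0, 210.3] [187. 182. 171.] (np.float64(464.3), np.float64(-102.0), np.float64(0.195), np.float64(0.043))
t 8.55 at [464.9 -99.  133.3] phi 0.837 q6 -1.19 w 1.0 grip 0.0 F [ 0.2  0.1 -1.4]
-> shift m [-0.0005 -0.0035  0.1243] rot deg [0.02 0.03 0.38] phi 0.83 q6 -1.2
```

View pics/w4.png

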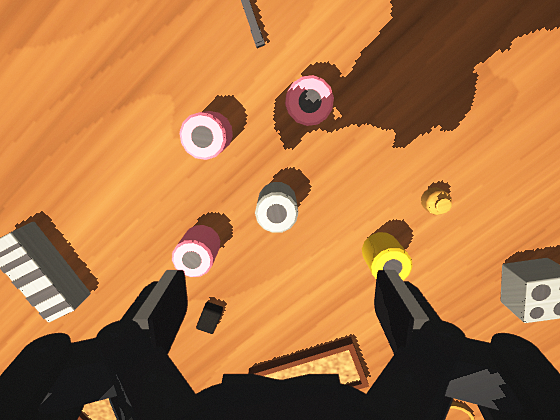

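The grey steel cylinder is at (277,210), directly ahead of the grasp point, and its fit agrees. Descend and grip.

Call:
{"fn": "carry_out", "kwargs": {
  "commands": [
    [-0.001, -0.003, 0.025, 0, 0, 0, 0],
    [-0.001, -0.003, 0.05, 0, 0, 0, 0],
    [-0.001, -0.003, 0.075, 0, 0, 0, 0],
    [-0.001, -0.003, 0.1, 0, 0, 0, 0],
    [-0.001, -0.003, 0.115, 0, 0, 0, 0],
    [-0.001, -0.003, 0.124, 0, 0, 0, 0],
    [-0.001, -0.003, 0.124, 0, 0, 0, 0],
    [-0.001, -0.003, 0.124, 0, 0, 0, 1]
  ]
}}

```text
t: 9.22
tool_pos: [463.8, -102.7, 9.3]
orientation: [0.359, 0.933, 0.0, 0.0]
ft_force: [0.5, 0.5, 0.6]
width: 0.883
grip_force: 0.0
```

Call:
{"fn": "carry_out", "kwargs": {
  "commands": [
    [0, 0, 0, 0, 0, 0, 1],
    [0, 0, 0, 0, 0, 0, 1],
    [0, 0, 0, 0, 0, 0, 1],
    [0, 0, 0, 0, 0, 0, 1],
    [0, 0, 0, 0, 0, 0, 1],
    [0, 0, 0, 0, 0, 0, 1],
    [0, 0, 0, 0, 0, 0, 1],
    [0, 0, 0, 0, 0, 0, 1]
  ]
}}

```text
t: 9.88
tool_pos: [465.0, -103.3, 10.5]
orientation: [0.36, 0.933, 0.0, 0.001]
ft_force: [0.1, 0.8, 6.0]
width: 0.377
grip_force: 60.2
```

```bash
python3 go.py 536.5 413 150 0.83
```

```text
t 9.88 at [ 465.  -103.3   10.5] phi 0.835 q6 -1.2 w 0.377 grip 60.2 F [0.1 0.8 6. ]
-> shift m [ 0.2933  0.4308 -0.1398] rot deg [0.07 0.15 0.27] phi 0.83 q6 -0.28
```

Call:
{"fn": "carry_out", "kwargs": {
  "commands": [
    [0, 0, -0.04, 0, 0, 0, 1],
    [0, 0, -0.08, 0, 0, 0, 1],
    [0, 0, -0.12, 0, 0, 0, 1],
    [0.02, 0.03, -0.14, 0, 0, 0, 1],
    [0.042, 0.062, -0.14, 0, 0, 0, 1],
    [0.065, 0.095, -0.14, 0, 0, 0, 1],
    [0.087, 0.128, -0.14, 0, 0, 0, 1],
    [0.11, 0.161, -0.14, 0, 0, 0, 1]
  ]
}}

```text
t: 10.55
tool_pos: [489.5, 91.9, 148.9]
orientation: [0.36, 0.933, -0.0, 0.0]
ft_force: [0.8, -1.0, -1.4]
width: 0.375
grip_force: 60.6
```

Call:
{"fn": "carry_out", "kwargs": {
  "commands": [
    [0.183, 0.27, 0, 0, 0, 0, 1],
    [0.183, 0.27, 0, 0, 0, 0, 1],
    [0.183, 0.27, 0, 0, 0, 0, 1],
    [0.183, 0.27, 0, 0, 0, 0, 1],
    [0.183, 0.27, 0, 0, 0, 0, 1],
    [0.183, 0.27, 0, 0, 0, 0, 1],
    [0.183, 0.27, 0, 0, 0, 0, 1],
    [0.183, 0.27, 0, 0, 0, 0, 1]
  ]
}}

```text
t: 11.22
tool_pos: [534.8, 415.9, 148.0]
orientation: [0.359, 0.933, -0.0, -0.0]
ft_force: [1.5, -0.1, -1.6]
width: 0.378
grip_force: 60.6
```

Call:
{"fn": "carry_out", "kwargs": {
  "commands": [
    [0, 0, 0.03, 0, 0, 0, 1],
    [0, 0, 0.06, 0, 0, 0, 1],
    [0, 0, 0.06, 0, 0, 0, 1],
    [0, 0, 0.06, 0, 0, 0, 1],
    [0, 0, 0.06, 0, 0, 0, 1],
    [0, 0, 0.06, 0, 0, 0, 1],
    [0, 0, 0.06, 0, 0, 0, 1],
    [0, 0, 0.06, 0, 0, 0, 1]
  ]
}}

```text
t: 11.88
tool_pos: [537.1, 413.7, 91.5]
orientation: [0.36, 0.933, 0.002, 0.001]
ft_force: [0.1, 0.2, -1.5]
width: 0.377
grip_force: 60.6
```

```bash
python3 - <<'E'
from h import *
im=shot('wrist','w5.png')
for n in('small_seat',):
  for q in ctrl.trace(im,n)[:2]: print(n,q['p'],q['position'],fit(n,[(im,q['mask'])],(536,413)))
E
python3 go.py 536.5 413 15 0.83
```

```text
small_seat 0.62 [275.0, 208.3] (np.float64(537.8), np.float64(412.4), np.float64(3.132), np.float64(0.189))
t 11.98 at [536.5 413.5  90.6] phi 0.834 q6 -0.28 w 0.372 grip 60.6 F [-0.6  0.  -1.5]
-> shift m [-0.0003 -0.0005  0.0756] rot deg [0.13 0.04 0.25] phi 0.83 q6 -0.28
```

View pics/w5.png

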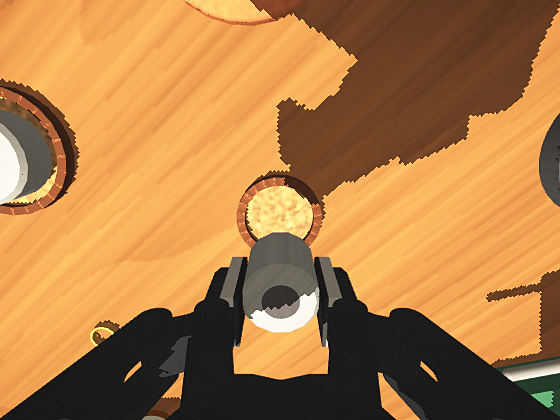

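The block hangs plumb with the seat visible behind it at (280,212). Lower and release.

Call:
{"fn": "carry_out", "kwargs": {
  "commands": [
    [0, 0, 0.025, 0, 0, 0, 1],
    [0, 0, 0.05, 0, 0, 0, 1],
    [0, 0, 0.065, 0, 0, 0, 1],
    [0, 0, 0.075, 0, 0, 0, 1],
    [0, 0, 0.075, 0, 0, 0, 1],
    [0, 0, 0.075, 0, 0, 0, 1],
    [0, 0, 0.075, 0, 0, 0, 1],
    [0, 0, 0.075, 0, 0, 0, 0.3]
  ]
}}

```text
t: 12.65
tool_pos: [536.3, 413.7, 14.7]
orientation: [0.36, 0.933, 0.001, 0.001]
ft_force: [0.6, 0.2, 0.4]
width: 0.501
grip_force: 0.0
```

Call:
{"fn": "carry_out", "kwargs": {
  "commands": [
    [0, 0, 0, 0, 0, 0, 0.2],
    [0, 0, 0, 0, 0, 0, 0.2],
    [0, 0, 0, 0, 0, 0, 0.0],
    [0, 0, 0, 0, 0, 0, 0],
    [0, 0, -0.03, 0, 0, 0, 0],
    [0, 0, -0.07, 0, 0, 0, 0],
    [0, 0, -0.11, 0, 0, 0, 0],
    [0, 0, -0.15, 0, 0, 0, 0]
  ]
}}

```text
t: 13.32
tool_pos: [535.2, 413.0, 164.9]
orientation: [0.36, 0.933, -0.001, -0.0]
ft_force: [0.3, -0.1, 0.5]
width: 1.001
grip_force: 0.0
```

```bash
python3 - <<'E'
from h import *
im=shot('wrist','w6.png')
for q in ctrl.trace(im,'small_block')[:1]: print(q['p'],q['position'],fit('small_block',[(im,q['mask'])],(536,413),z0=5))
for q in ctrl.trace(im,'small_seat')[:1]: print(q['p'],q['position'])
E
python3 go.py 677.7 20.4 150 0.976;python3 go.py 677.7 20.4 150 2.547
```

```text
0.63 [283.3, 196.0] (np.float64(536.2), np.float64(414.7), np.float64(0.133), np.float64(0.032))
0.79 [284.9, 172.1]
t 13.47 at [539.1 415.5 170.6] phi 0.835 q6 -0.28 w 0.995 grip 0.0 F [-0.4  0.  -0.4]
-> shift m [-0.3679 -0.2001  0.0196] rot deg [ 0.64  0.23 -8.08] phi 0.98 q6 -1.05
t 13.47 at [539.1 415.5 170.6] phi 0.835 q6 -0.28 w 0.995 grip 0.0 F [-0.4  0.  -0.4]
-> shift m [-0.3679 -0.2001  0.0196] rot deg [ 0.67 -0.31 81.9 ] phi -0.59 q6 0.52
```

Call:
{"fn": "carry_out", "kwargs": {
  "commands": [
    [-0.368, -0.2, 0.02, 0, 0, -8, 0],
    [-0.368, -0.2, 0.02, 0, 0, -8, 0],
    [-0.368, -0.2, 0.02, 0, 0, -8, 0],
    [-0.368, -0.2, 0.02, 0, 0, -8, 0],
    [-0.368, -0.2, 0.02, 0, 0, -8, 0],
    [-0.368, -0.2, 0.02, 0, 0, -8, 0],
    [-0.368, -0.2, 0.02, 0, 0, -8, 0],
    [-0.368, -0.2, 0.02, 0, 0, -8, 0]
  ]
}}

```text
t: 14.13
tool_pos: [644.5, 97.7, 145.9]
orientation: [0.294, 0.956, -0.001, -0.002]
ft_force: [0.1, -0.3, 0.5]
width: 0.999
grip_force: 0.0
```

```bash
python3 go.py 677.7 20.4 140 0.976
```

```text
t 14.13 at [644.5  97.7 145.9] phi 0.975 q6 -0.93 w 0.999 grip 0.0 F [ 0.1 -0.3  0.5]
-> shift m [-0.0709 -0.0453  0.0058] rot deg [-0.11 -0.15 -0.09] phi 0.98 q6 -1.05
```

Call:
{"fn": "carry_out", "kwargs": {
  "commands": [
    [-0.035, -0.022, 0, 0, 0, 0, 0],
    [-0.071, -0.045, 0, 0, 0, 0, 0],
    [-0.071, -0.045, 0, 0, 0, 0, 0],
    [-0.071, -0.045, 0, 0, 0, 0, 0],
    [-0.071, -0.045, 0, 0, 0, 0, 0],
    [-0.071, -0.045, 0, 0, 0, 0, 0],
    [-0.071, -0.045, 0, 0, 0, 0, 0],
    [-0.071, -0.045, 0, 0, 0, 0, 0]
  ]
}}

```text
t: 14.8
tool_pos: [678.4, 24.3, 147.8]
orientation: [0.293, 0.956, -0.0, -0.0]
ft_force: [-0.3, 0.0, -0.0]
width: 0.999
grip_force: 0.0
```

```bash
python3 - <<'E'
from h import *
im=shot('wrist','w7.png')
for q in ctrl.trace(im,'square_block')[:2]: print(q['p'],q['position'],fit('square_block',[(im,q['mask'])],(678,20)))
E
python3 go.py 677.7 20.4 9 0.976
```

```text
0.69 [272.5, 201.1] (np.float64(679.5), np.float64(19.0), np.float64(2.579), np.float64(0.03))
t 14.9 at [678.7  23.9 148.2] phi 0.976 q6 -1.04 w 0.996 grip 0.0 F [-0.1  0.5  0.1]
-> shift m [-0.0011 -0.0035  0.1392] rot deg [ 0.   -0.    0.01] phi 0.98 q6 -1.05
```

View pics/w7.png

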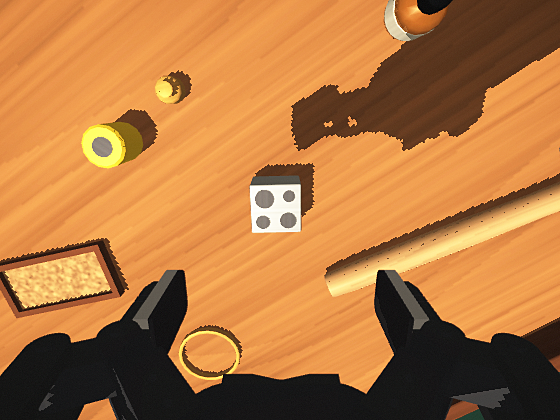

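The square block (pixel (276,205)) is aligned with the fingers, and the hammer handle tip at (340,285) is clear of them. Descend and grip.

Call:
{"fn": "carry_out", "kwargs": {
  "commands": [
    [-0.002, -0.0035, 0.03, 0, 0, -1, 0],
    [-0.002, -0.0035, 0.06, 0, 0, -1, 0],
    [-0.002, -0.0035, 0.09, 0, 0, -1, 0],
    [-0.002, -0.0035, 0.115, 0, 0, -1, 0],
    [-0.002, -0.0035, 0.13, 0, 0, -1, 0],
    [-0.002, -0.0035, 0.139, 0, 0, -1, 0],
    [-0.002, -0.0035, 0.139, 0, 0, -1, 0],
    [-0.002, -0.0035, 0.139, 0, 0, -1, 1]
  ]
}}

```text
t: 15.57
tool_pos: [679.4, 18.8, 9.8]
orientation: [0.285, 0.958, 0.0, 0.001]
ft_force: [1.2, -0.3, 0.1]
width: 0.886
grip_force: 0.0
```

Call:
{"fn": "carry_out", "kwargs": {
  "commands": [
    [0, 0, 0, 0, 0, 0, 1],
    [0, 0, 0, 0, 0, 0, 1],
    [0, 0, 0, 0, 0, 0, 1],
    [0, 0, 0, 0, 0, 0, 1],
    [0, 0, 0, 0, 0, 0, 1],
    [0, 0, 0, 0, 0, 0, 1],
    [0, 0, 0, 0, 0, 0, 1],
    [0, 0, -0.01, 0, 0, 0, 1]
  ]
}}

```text
t: 16.23
tool_pos: [677.0, 18.6, 17.6]
orientation: [0.285, 0.958, -0.0, -0.002]
ft_force: [-0.6, 0.3, -5.2]
width: 0.478
grip_force: 63.1
```

```bash
python3 go.py 517.3 -395 120 1.347
```

```text
t 16.23 at [677.   18.6  17.6] phi 0.992 q6 -1.07 w 0.478 grip 63.1 F [-0.6  0.3 -5.2]
-> shift m [-0.0924 -0.4338 -0.1019] rot deg [ -0.06  -0.19 -20.35] phi 1.35 q6 -2.11
```

Call:
{"fn": "carry_out", "kwargs": {
  "commands": [
    [0, 0, -0.04, 0, 0, 0, 1],
    [0, 0, -0.08, 0, 0, 0, 1],
    [0, -0.02, -0.1, 0, 0, -4, 1],
    [-0.01, -0.055, -0.1, 0, 0, -8, 1],
    [-0.02, -0.092, -0.1, 0, 0, -12, 1],
    [-0.027, -0.13, -0.1, 0, 0, -16, 1],
    [-0.035, -0.168, -0.1, 0, 0, -20, 1],
    [-0.043, -0.205, -0.1, 0, 0, -20, 1]
  ]
}}

```text
t: 16.9
tool_pos: [599.9, -177.1, 117.7]
orientation: [0.113, 0.994, 0.001, -0.002]
ft_force: [0.7, -0.2, -4.2]
width: 0.477
grip_force: 63.2
```

```bash
python3 go.py 517.3 -395 100 1.347
```

```text
t 16.9 at [ 599.9 -177.1  117.7] phi 1.344 q6 -1.74 w 0.477 grip 63.2 F [ 0.7 -0.2 -4.2]
-> shift m [ 0.0314 -0.2309  0.0177] rot deg [ 0.04 -0.21 -0.18] phi 1.35 q6 -2.11
```

Call:
{"fn": "carry_out", "kwargs": {
  "commands": [
    [0.005, -0.038, 0.005, 0, 0, 0, 1],
    [0.01, -0.077, 0.01, 0, 0, 0, 1],
    [0.016, -0.116, 0.018, 0, 0, 0, 1],
    [0.021, -0.155, 0.018, 0, 0, 0, 1],
    [0.026, -0.194, 0.018, 0, 0, 0, 1],
    [0.031, -0.231, 0.018, 0, 0, 0, 1],
    [0.031, -0.231, 0.018, 0, 0, 0, 1],
    [0.031, -0.231, 0.018, 0, 0, 0, 1]
  ]
}}

```text
t: 17.57
tool_pos: [517.6, -395.8, 99.9]
orientation: [0.117, 0.993, 0.001, -0.001]
ft_force: [0.5, -0.4, -5.1]
width: 0.476
grip_force: 63.4
```

```bash
python3 - <<'E'
from h import *
im=shot('wrist','w8.png')
for q in ctrl.trace(im,'square_seat')[:2]: print(q['p'],q['position'],fit('square_seat',[(im,q['mask'])],(517,-395)))
E
python3 go.py 517.3 -395 15 1.347
```

```text
0.76 [277.9, 194.3] (np.float64(491.6), np.float64(-389.7), np.float64(1.34), np.float64(0.163))
t 17.67 at [ 518.7 -393.    99.8] phi 1.341 q6 -2.1 w 0.48 grip 63.4 F [ 0.9 -0.5 -5.1]
-> shift m [ 0.0007 -0.0024  0.0848] rot deg [ 0.14 -0.16 -0.38] phi 1.35 q6 -2.11
```

View pics/w8.png

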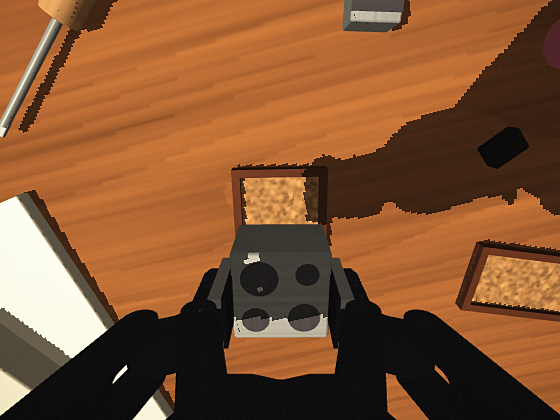

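The square block is square to its seat, which shows behind it at (280,200), and laterally centred. Lower and release.

Call:
{"fn": "carry_out", "kwargs": {
  "commands": [
    [0.001, -0.001, 0.03, 0, 0, 0, 1],
    [0.001, -0.001, 0.055, 0, 0, 0, 1],
    [0.001, -0.001, 0.073, 0, 0, 0, 1],
    [0.001, -0.001, 0.084, 0, 0, 0, 1],
    [0.001, -0.001, 0.084, 0, 0, 0, 1],
    [0.001, -0.001, 0.084, 0, 0, 0, 1],
    [0.001, -0.001, 0.084, 0, 0, 0, 1],
    [0.001, -0.001, 0.084, 0, 0, 0, 0.3]
  ]
}}

```text
t: 18.33
tool_pos: [519.4, -394.9, 17.9]
orientation: [0.114, 0.993, -0.0, 0.001]
ft_force: [-0.8, 0.2, 0.0]
width: 0.601
grip_force: 0.0
```

Call:
{"fn": "carry_out", "kwargs": {
  "commands": [
    [0, 0, 0, 0, 0, 0, 0.2],
    [0, 0, 0, 0, 0, 0, 0.0],
    [0, 0, 0, 0, 0, 0, 0.0],
    [0, 0, 0, 0, 0, 0, 0],
    [0, 0, -0.03, 0, 0, 0, 0],
    [0, 0, -0.06, 0, 0, 0, 0],
    [0, 0, -0.09, 0, 0, 0, 0],
    [0, 0, -0.12, 0, 0, 0, 0]
  ]
}}

```text
t: 19.0
tool_pos: [518.4, -395.1, 138.4]
orientation: [0.115, 0.993, 0.0, -0.0]
ft_force: [0.2, -0.3, 0.5]
width: 1.003
grip_force: 0.0
```

```bash
python3 - <<'E'
from h import *
im=shot('wrist','w9.png')
for q in ctrl.trace(im,'square_block')[:1]: print(q['p'],q['position'],fit('square_block',[(im,q['mask'])],(517,-395),z0=5))
E
python3 go.py 368 -301 130 1.31
```

```text
0.66 [279.0, 201.5] (np.float64(518.6), np.float64(-394.0), np.float64(2.909), np.float64(0.031))
t 19.1 at [ 522.3 -398.8  145.1] phi 1.341 q6 -2.1 w 0.998 grip 0.0 F [ 0.6 -0.4  1. ]
-> shift m [0.1727 0.0601 0.0126] rot deg [-0.39  0.69  1.77] phi 1.31 q6 -2.14
```

View pics/w9.png

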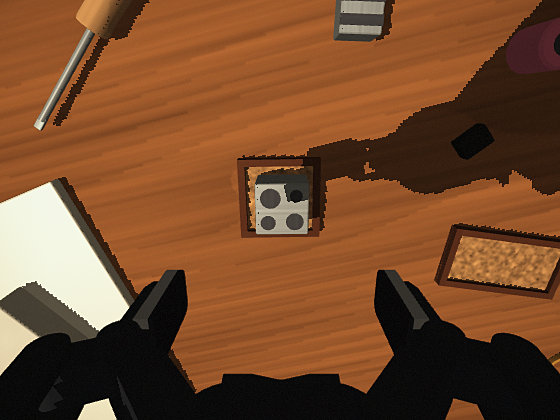

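The square block lies flat inside its rim at (280,203). Now the long block.

Call:
{"fn": "carry_out", "kwargs": {
  "commands": [
    [0.035, 0.012, 0, 0, 0, 2, 0],
    [0.07, 0.024, 0, 0, 0, 2, 0],
    [0.105, 0.036, 0.005, 0, 0, 2, 0],
    [0.14, 0.048, 0.012, 0, 0, 2, 0],
    [0.173, 0.06, 0.012, 0, 0, 2, 0],
    [0.173, 0.06, 0.012, 0, 0, 2, 0],
    [0.173, 0.06, 0.012, 0, 0, 2, 0],
    [0.173, 0.06, 0.012, 0, 0, 2, 0]
  ]
}}

```text
t: 19.77
tool_pos: [364.2, -297.9, 125.5]
orientation: [0.132, 0.991, -0.001, 0.001]
ft_force: [-0.2, 0.4, 0.4]
width: 1.001
grip_force: 0.0
```

```bash
python3 - <<'E'
from h import *
im=shot('wrist','w10.png')
for q in ctrl.trace(im,'long_block')[:2]: print(q['p'],q['position'],fit('long_block',[(im,q['mask'])],(368,-301)))
E
python3 go.py 368 -301 8 1.31
```

```text
0.97 [275.5, 207.5] (np.float64(369.3), np.float64(-301.8), np.float64(2.883), np.float64(0.034))
t 19.87 at [ 365.2 -298.8  126.2] phi 1.306 q6 -2.14 w 0.999 grip 0.0 F [-0.6  0.4  1. ]
-> shift m [-0.0029 -0.0012  0.1182] rot deg [-0.09  0.14 -0.22] phi 1.31 q6 -2.14
```

Call:
{"fn": "carry_out", "kwargs": {
  "commands": [
    [-0.004, -0.0015, 0.025, 0, 0, 0, 0],
    [-0.004, -0.0015, 0.05, 0, 0, 0, 0],
    [-0.004, -0.0015, 0.075, 0, 0, 0, 0],
    [-0.004, -0.0015, 0.098, 0, 0, 0, 0],
    [-0.004, -0.0015, 0.111, 0, 0, 0, 0],
    [-0.004, -0.0015, 0.118, 0, 0, 0, 0],
    [-0.004, -0.0015, 0.118, 0, 0, 0, 0],
    [-0.004, -0.0015, 0.118, 0, 0, 0, 1]
  ],
  "force": 80
}}

```text
t: 20.53
tool_pos: [368.2, -300.7, 7.5]
orientation: [0.132, 0.991, -0.0, 0.0]
ft_force: [-0.4, 0.0, 0.1]
width: 0.881
grip_force: 0.0
```

Call:
{"fn": "carry_out", "kwargs": {
  "commands": [
    [0, 0, 0, 0, 0, 0, 1],
    [0, 0, 0, 0, 0, 0, 1],
    [0, 0, 0, 0, 0, 0, 1],
    [0, 0, 0, 0, 0, 0, 1],
    [0, 0, 0, 0, 0, 0, 1],
    [0, 0, 0, 0, 0, 0, 1],
    [0, 0, 0, 0, 0, 0, 1],
    [0, 0, -0.01, 0, 0, 0, 1]
  ]
}}

```text
t: 21.2
tool_pos: [365.9, -298.4, 16.0]
orientation: [0.132, 0.991, 0.001, -0.001]
ft_force: [-1.6, 0.8, -6.0]
width: 0.334
grip_force: 79.9
```

```bash
python3 go.py 627 -205.5 110 -0.378
```

```text
t 21.2 at [ 365.9 -298.4   16. ] phi 1.306 q6 -2.14 w 0.334 grip 79.9 F [-1.6  0.8 -6. ]
-> shift m [-0.2274  0.1582 -0.0943] rot deg [-6.000e-02 -2.300e-01  9.648e+01] phi -0.38 q6 -0.05
```

Lift, carry and begin turning, with the remaining turn in the next call.

Call:
{"fn": "carry_out", "kwargs": {
  "commands": [
    [0, 0, -0.04, 0, 0, 6, 1],
    [0, 0, -0.08, 0, 0, 12, 1],
    [-0.02, 0.014, -0.095, 0, 0, 18, 1],
    [-0.045, 0.031, -0.095, 0, 0, 24, 1],
    [-0.07, 0.049, -0.095, 0, 0, 30, 1],
    [-0.095, 0.066, -0.095, 0, 0, 36, 1],
    [-0.12, 0.083, -0.095, 0, 0, 42, 1],
    [-0.145, 0.101, -0.095, 0, 0, 48, 1]
  ]
}}

```text
t: 21.87
tool_pos: [533.2, -238.6, 110.9]
orientation: [0.526, 0.85, -0.0, -0.002]
ft_force: [0.2, -0.7, -5.3]
width: 0.327
grip_force: 81.5
```

```bash
python3 go.py 627 -205.5 100 -0.378
```

```text
t 21.87 at [ 533.2 -238.6  110.9] phi 0.463 q6 -1.0 w 0.327 grip 81.5 F [ 0.2 -0.7 -5.3]
-> shift m [-0.0124  0.0987  0.0107] rot deg [-0.18 -0.12 48.19] phi -0.38 q6 -0.05
```

Call:
{"fn": "carry_out", "kwargs": {
  "commands": [
    [-0.002, 0.016, 0, 0, 0, 7, 1],
    [-0.004, 0.033, 0, 0, 0, 14, 1],
    [-0.006, 0.05, 0.003, 0, 0, 21, 1],
    [-0.008, 0.066, 0.005, 0, 0, 28, 1],
    [-0.01, 0.083, 0.008, 0, 0, 35, 1],
    [-0.012, 0.099, 0.01, 0, 0, 42, 1],
    [-0.012, 0.099, 0.01, 0, 0, 48, 1],
    [-0.012, 0.099, 0.01, 0, 0, 48, 1]
  ]
}}

```text
t: 22.53
tool_pos: [626.3, -204.8, 100.2]
orientation: [0.825, 0.565, -0.001, -0.002]
ft_force: [0.0, -0.4, -4.2]
width: 0.329
grip_force: 81.6
```

Call:
{"fn": "carry_out", "kwargs": {
  "commands": [
    [0, 0, 0.01, 0, 0, 0, 1],
    [0, 0, 0.01, 0, 0, 0, 1],
    [0, 0, 0.01, 0, 0, 0, 1],
    [0, 0, 0.01, 0, 0, 0, 1],
    [0, 0, 0.01, 0, 0, 0, 1],
    [0, 0, 0.01, 0, 0, 0, 1],
    [0, 0, 0.01, 0, 0, 0, 1],
    [0, 0, 0.01, 0, 0, 0, 1]
  ]
}}

```text
t: 23.2
tool_pos: [627.5, -206.4, 92.6]
orientation: [0.825, 0.565, 0.0, 0.0]
ft_force: [-0.0, 0.5, -4.4]
width: 0.332
grip_force: 81.4
```

```bash
python3 go.py 627 -205.5 14 -0.378
python3 - <<'E'
from h import *
im=shot('wrist','w11.png')
s=ctrl.sense(); print(s['tool_pos'])
E
```

```text
t 23.2 at [ 627.5 -206.4   92.6] phi -0.369 q6 -0.05 w 0.332 grip 81.4 F [-0.   0.5 -4.4]
-> shift m [ 0.0007 -0.0009  0.0786] rot deg [0.04 0.   0.49] phi -0.38 q6 -0.05
[ 627.50906124 -206.37160547   92.4567953 ]
```

View pics/w11.png

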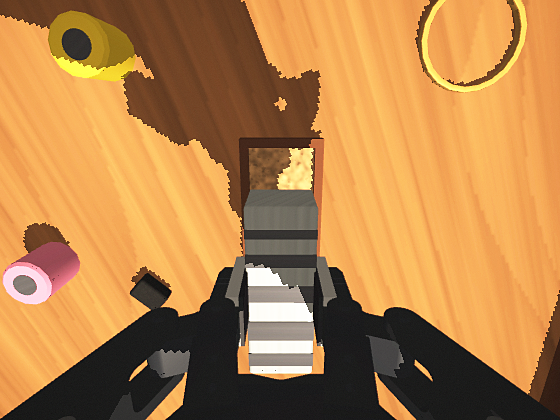

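The long block is aligned with its seat (seat visible at (282,165), axis at column 281). Lower and release.

Call:
{"fn": "carry_out", "kwargs": {
  "commands": [
    [0.001, -0.001, 0.03, 0, 0, 0, 1],
    [0.001, -0.001, 0.053, 0, 0, 0, 1],
    [0.001, -0.001, 0.069, 0, 0, 0, 1],
    [0.001, -0.001, 0.078, 0, 0, 0, 1],
    [0.001, -0.001, 0.078, 0, 0, 0, 1],
    [0.001, -0.001, 0.078, 0, 0, 0, 1],
    [0.001, -0.001, 0.078, 0, 0, 0, 1],
    [0.001, -0.001, 0.078, 0, 0, 0, 0.5]
  ]
}}

```text
t: 23.92
tool_pos: [627.9, -205.5, 15.3]
orientation: [0.825, 0.565, 0.001, 0.001]
ft_force: [0.6, 0.3, -0.0]
width: 0.458
grip_force: 0.0
```

Call:
{"fn": "carry_out", "kwargs": {
  "commands": [
    [0, 0, 0, 0, 0, 0, 0.3],
    [0, 0, 0, 0, 0, 0, 0.3],
    [0, 0, 0, 0, 0, 0, 0.3],
    [0, 0, -0.02, 0, 0, 0, 0.3],
    [0, 0, -0.05, 0, 0, 0, 0.3],
    [0, 0, -0.09, 0, 0, 0, 0.3],
    [0, 0, -0.13, 0, 0, 0, 0],
    [0, 0, -0.17, 0, 0, 0, 0]
  ]
}}

```text
t: 24.58
tool_pos: [626.7, -204.9, 186.2]
orientation: [0.825, 0.565, 0.0, 0.0]
ft_force: [0.7, -1.2, 1.2]
width: 0.951
grip_force: 0.0
```

Call:
{"fn": "carry_out", "kwargs": {
  "commands": [
    [0, 0, -0.04, 0, 0, 0, 0],
    [-0.03, 0, -0.08, 0, 0, 0, 0],
    [-0.06, 0, -0.08, 0, 0, 0, 0],
    [-0.09, 0, -0.08, 0, 0, 0, 0],
    [-0.12, 0, -0.08, 0, 0, 0, 0],
    [-0.12, 0, -0.08, 0, 0, 0, 0],
    [-0.12, 0, -0.08, 0, 0, 0, 0],
    [-0.12, 0, -0.08, 0, 0, 0, 0]
  ]
}}

```text
t: 25.25
tool_pos: [583.5, -316.6, 264.3]
orientation: [0.825, 0.565, 0.0, -0.0]
ft_force: [0.7, 0.3, -0.4]
width: 1.0
grip_force: 0.0
```

Run:
```python
from h import *
W=shot('wrist'); 
for q in ctrl.trace(W,'long_block')[:1]: print(q['p'],q['position'],fit('long_block',[(W,q['mask'])],(627,-205),z0=5))
C=shot('scene'); B=cv2.cvtColor(C['color'],cv2.COLOR_RGB2BGR)
X=dict(round_block=(376,304),square_block=(518,-394),long_block=(627,-205),small_block=(536,414))
for n,x in X.items():
    p=proj(C,np.array([[*x,15]]))[0]
    for q in ctrl.trace(C,n):
        if np.hypot(*(np.array(q['position'])-p))<14: print(n,fit(n,[(C,q['mask'])],x,z0=5)); break
tiles=[cv2.resize(B[int(v)-45:int(v)+45,int(u)-60:int(u)+60],(400,300),interpolation=2) for u,v in [proj(C,np.array([[*X[n],15]]))[0] for n in ('round_block','small_block','square_block','long_block')]]
cv2.imwrite('pics/end.png',np.vstack([np.hstack(tiles[:2]),np.hstack(tiles[2:])]))
```

```text
0.59 [281.8, 61.2] (np.float64(627.0), np.float64(-206.2), np.float64(1.201), np.float64(0.025))
round_block (np.float64(375.4), np.float64(305.0), np.float64(0.051), np.float64(0.076))
square_block (np.float64(516.7), np.float64(-392.1), np.float64(2.935), np.float64(0.054))
long_block (np.float64(625.5), np.float64(-203.2), np.float64(1.192), np.float64(0.059))
small_block (np.float64(538.6), np.float64(385.2), np.float64(0.565), np.float64(0.569))
```

View pics/end.png

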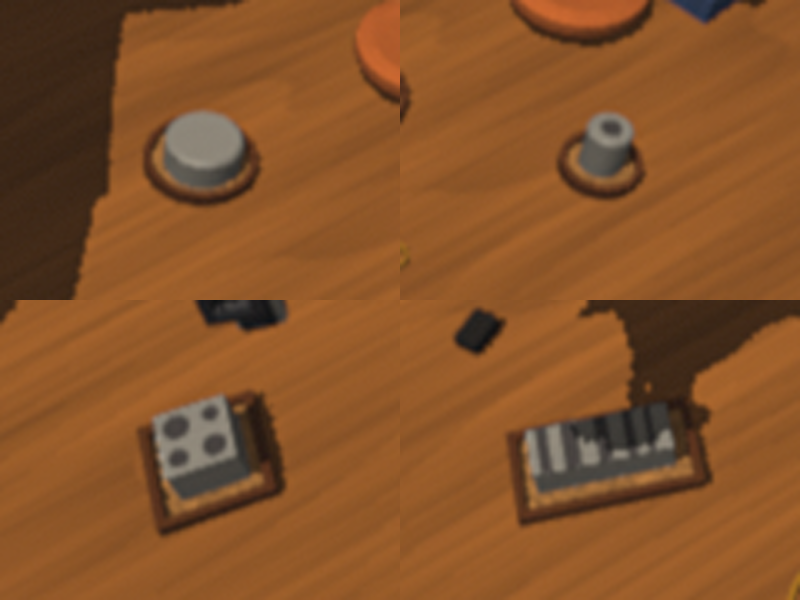

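All four blocks lie inside their rims, top side up. The gripper is clear and nothing went near the bottle.

```bash
python3 -c "
from plant import ctrl
print(ctrl.finish_job())"
```

```text
the job is handed in; nothing more can be done
None
```

I put all four blocks top side up in their own seats, and the last pictures show each one inside its rim; I handed the job in at about 25 s, the bottle was never approached, and no verdict came back.

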